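# Sweep the purge scrap off the build plate

## Robot

A 6-joint arm with a two-finger parallel gripper is mounted at the origin on the work surface. World frame = base frame: x ahead of the robot, y to its left, z up, the work surface at z = 0. Lengths are in m, angles in rad, forces in N, time in s.
With the tool pointing down it reaches from about 0.35 to 0.775 m from the base axis. Payload 5.5 kg.
Tool frame: the origin (TCP) lies at the very end of the fingers, on their centre line; the grasp point (between the pads) lies env.hold_point_z behind it (env.hold_point_z is the distance from the TCP to the grasp point, in m); z points along the fingers, y is the line along which they close (so a half turn about z gives the same grasp; the last joint's range is limited). The gripper opens to 85 mm and grips with 20 to 120 N. Pads are 22 mm wide; open, the fingers measure 114 mm over their backs; the gripper's body (76 mm by 85 mm) begins 54 mm behind the grasp point. The pads swing forward as they close: fully open they stand 13 mm farther back than shut.
Start: joints at [-1.43, 0.313, 0.046, 1.304, 0, 1.431], TCP at [0.159, -0.553, 0.231] pointing down, gripper open.
Joint ranges: [-2.76, 2.76], [-0.86, 1.69], [-1.03, 1.26], [-2.2, 2.34], [-1.47, 1.5], [-3.14, 3.14]. Speed limits (rad/s): [2.57, 2.57, 3.14, 3.14, 3.14, 3.14].

## Interface

Orientations are given as a unit quaternion [w, x, y, z].
In Python, from workcell import env gives the robot as it stands.
- The arm moves only by the tool carry_out, never from a script. Its argument "steps" is a list of rows, each a list of 3 entries, a list of its own where there are three numbers: the turn, a rotation vector about the tool's x, y, z in degrees, then the shift along the tool's x, y, z in cm, then the closure in counts, from 0 (fully open) to 255 (shut). A call has exactly 8 rows; each row is the pose to reach, as a shift and turn from the pose commanded when the call began, along the tool's axes at that moment; what a row does not reach only later rows make up. A row lasts 1/8 s, in which the tool goes at most 62.5 mm and 10.7 degrees, less where a joint would pass 70% of its speed; a pose out of reach is approached as far as the arm can. A call with a gripper value outside its range is refused whole. The fingers move at their own pace and stop on an object; "force" is the grip in N (left out, the last holds). Time passes only in rows, so rows that repeat a pose let the fingers close, or fill a call up. It gives the time, the measured TCP pose, the force, the opening and the grip force at its end, in the units of the state.
- env.get_state(): the state, without advancing time (a new reading comes with each control period).
- env.read_camera(name): name is "scene" or "top" or "wrist"; returns (picture, depth): 384x512x3 uint8, red, green, blue; 384x512 float32, m along the optical axis (not along the pixel's ray), 0 where there is no reading.
- env.get_calibration(name): a dict with "fx", "fy", "cx", "cy" (pixels), "origin" and "orientation" of the camera in the world. Camera axes: x right, y up, looking along -z (the intrinsics and any distortion apply to the point x, -y, -z); pixel columns grow to the right and rows downward; lengths in m; the calibration is good to about 2 mm. A picture is of the moment at which its call begins: read the wrist's pose just before it. get_calibration takes no time and is no camera call; for the wrist camera it gives the pose at the moment of the call.
- env.hand_in(): hands the job in; it is judged then, once.
The state is a dict: "clock": time; "joint_pos": joint angles; "qvel": joint speeds; "tau": joint torques, N m; "tcp_pos": TCP position; "orientation": TCP orientation; "wrist_force": force on the tool from outside, world axes, zero at the start; "ft_torque": the same for the moment, N m; "finger_gap": finger opening in m; "grip_force": force on a finger pad.
Only numpy, scipy, OpenCV 4.12 (cv2) and the standard library are available. Lean on these libraries where they do the work, as an engineer would, in place of code of your own. Each camera call takes 0.05 s, during which the arm holds its last target. There are 200 camera calls.

## Task

Clear the purge scrap from the 3D-printer build plate: with the fingertips, sweep the three loose coiled lumps across the plate and over its side edge so that they drop into the scrap bin, the undivided, all but empty one of the two tubs beside the plate. Only push the lumps, do not pinch or pick up any of them, and let none fall on the bench or into the divided parts crate. Leave the finished prints where they lie on the plate, and the tools around it alone.

Things in the scene. Friction and masses are not known exactly. Their poses are not given: they have to be found in the camera images.
- plate (a point): centre of the top face of the level black build plate, fixed on its bed stand 60 mm above the bench; 235 x 235 mm, so its edges lie 117.5 mm from here along x and y. No rim; a flat 22 x 70 mm tab at the -x edge, two screw heads 2.5 mm proud just beyond the +x edge. x points away from the robot, y to the left edge, z up. One tub stands at the +y edge, one at the -y edge
- lump_a: purge lump: a squat round coil of hardened filament, 29 mm across and 20 mm tall, about 12 g, with a squashed, slightly squared foot up to 3 mm wider, standing loose on its flat underside on the build plate; origin in the middle of the lump, 10 mm above the plate. It slides when pushed low from the side. Same plastics as the prints
- lump_b: purge lump: a squat round coil of hardened filament, 27 mm across and 18 mm tall, about 12 g, with a squashed, slightly squared foot up to 3 mm wider, standing loose on its flat underside on the build plate; origin in the middle of the lump, 9 mm above the plate. It slides when pushed low from the side. Same plastics as the prints
- lump_c: purge lump: a squat round coil of hardened filament, 31 mm across and 20 mm tall, about 12 g, with a squashed, slightly squared foot up to 3 mm wider, standing loose on its flat underside on the build plate; origin in the middle of the lump, 10 mm above the plate. It slides when pushed low from the side. Same plastics as the prints
- scrap_bin: scrap bin: plain grey open tub, no divider, 220 x 130 x 48 mm tall, walls and floor 3 mm, fixed, empty but for a few flat threads. Stands at the left or right edge of the plate, parallel to it, near wall 11 mm under the overhanging edge, rim 12 mm below the plate's surface: what goes over that edge drops in. Origin at the centre of its underside, long side along x, z up
- parts_crate: parts crate: same tub with a cross divider and finished prints in it, at the other side of the plate, fixed; nothing goes in. Its contents stand up to 48 mm above the bench. Origin at the centre of its underside
- clip: finished print: crocodile bag clip lying loose along the far side of the plate, 108 x 40 mm, 21 mm tall, long along its x; origin at the centre of its underside. To be left alone
- prime_tower: finished print: square prime tower, 30 x 30 mm, 30 mm tall, loose on the plate near its middle; origin at the centre of its underside. To be left alone
- swatch: finished print: flat ribbed swatch, 32 x 40 mm, 5 mm tall, loose on the far side of the plate; origin at the centre of its underside. To be left alone
- scraper: scraper lying on the bench left of the tubs, 175 mm long, 20 mm tall; origin about its middle, underside. To be left alone
- cutters: flush cutters lying on the bench on the right, 150 mm long, 14 mm tall; origin near the pivot, underside. To be left alone
- glue_stick: glue stick standing on the bench on the left, 29 mm across, 95 mm tall; origin under its centre. To be left alone
- ipa_bottle: clear bottle standing on the bench on the right, 64 mm across, 170 mm tall; origin under its centre. To be left alone
- calipers: calipers lying on the bench near right, 165 mm long, 14 mm tall; origin about the middle, underside. To be left alone

How it is judged:
By the outcome, as a careful person would: the job done as asked, in the order asked, and still so for the second after the job is handed in, with the robot touching nothing.
It also fails if it takes over 59 s, if anything falls off the work surface, if the arm or the gripper's body presses on something with over 40 N, if the wrist force passes 120 N, or if a joint passes its speed limit or range.

## Working session

There is one attempt and no reset: what is moved stays moved. The work goes in short steps, Python scripts to look and compute and a tool call to move; the robot and the scene stay as the last step left them, time stands still between calls to the robot, and variables do not carry over. Pictures are saved under pics/ and viewed, at most 10 in all, crops included, and the job is handed in when it is done.

Besides the shell and the picture viewer there is one more tool, called after ">>>" as name([rows], argument=value, ...), one row to a line, values as JSON. carry_out: Moves the arm, as the interface text tells. Its arguments: {"type":"object","properties":{"steps":{"type":"array","items":{"type":"array"}},"force":{"type":"number"}},"required":["steps"]}

```bash
mkdir -p pics; ls
cat > h.py <<'E'
import numpy as np, cv2
from scipy.spatial.transform import Rotation as R
from workcell import env
def cam(name,fn=None):
    cal=env.get_calibration(name); im,d=env.read_camera(name)
    if fn: cv2.imwrite('pics/'+fn,im[:,:,::-1])
    o=cal['orientation']; Rm=R.from_quat([o[1],o[2],o[3],o[0]]).as_matrix()
    v,u=np.mgrid[0:384,0:512]
    P=np.stack([(u-cal['cx'])/cal['fx']*d,-(v-cal['cy'])/cal['fy']*d,-d],-1)@Rm.T+np.array(cal['origin'])
    P[d==0]=np.nan
    return im,d,P,cal
E
python3 - <<'E'
from h import *
im,d,P,cal=cam('top','top.png'); np.save('P.npy',P)
print({k:v for k,v in cal.items()}); print(env.get_state(), env.hold_point_z)
cam('scene','scene.png')
E
```

```text
pics
{'fx': 491.8681197740353, 'fy': 491.8681197740353, 'cx': 251.98361401675587, 'cy': 183.9409052509605, 'origin': array([ 0.40326381, -0.0169957 ,  1.39465952]), 'orientation': array([ 0.71005056,  0.02320837, -0.03521184, -0.70288669])}
{'clock': 0.05, 'joint_pos': array([-1.42960860e+00,  3.13990140e-01,  4.49872983e-02,  1.30360476e+00,
       -3.91434300e-06,  1.43119108e+00]), 'qvel': array([-0.00044371, -0.00046543,  0.00213282, -0.00054394,  0.00141261,
       -0.00123758]), 'tau': array([ 1.92633575e-03, -4.82154107e+01,  2.99550158e+01,  1.33572097e-02,
       -1.64846442e-04, -8.61038473e-06]), 'tcp_pos': array([ 0.15925701, -0.55197549,  0.23041811]), 'orientation': array([-9.05636175e-04,  9.90160185e-01,  1.39935655e-01, -2.67374281e-06]), 'wrist_force': array([-0.4050261 ,  0.32409292, -0.85921536]), 'ft_torque': array([-0.03206197,  0.00090912,  0.01891099]), 'grip_force': 0.0, 'finger_gap': 0.08560102029869684} 0.0187
```

View pics/top.png

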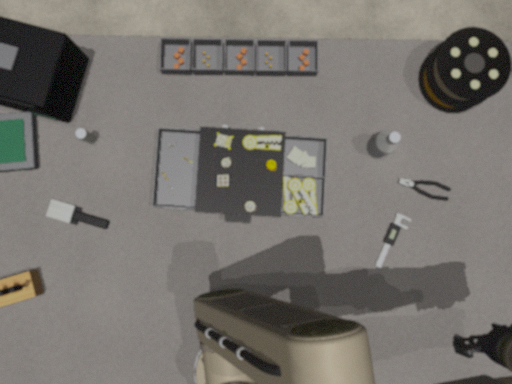

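View pics/scene.png

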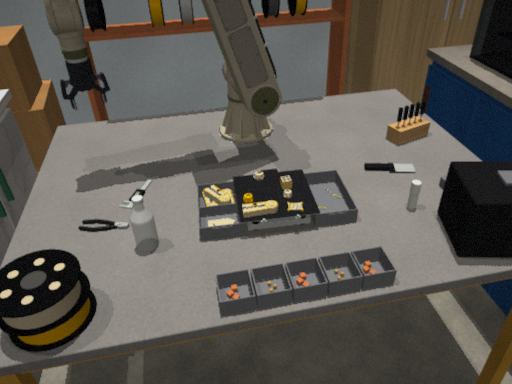

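The top view shows the plain scrap bin on the left (+y, px 177,168) and the divided crate on the right. There seem to be lumps near (226,162), (271,165) and (250,206), with the tower at (223,181).

Run:
```python
from h import *
P=np.load('P.npy'); im=cv2.imread('pics/top.png')
c=cv2.resize(im[118:228,145:335],None,fx=4,fy=4,interpolation=cv2.INTER_CUBIC); cv2.imwrite('pics/topz.png',c)
sub=P[118:228,190:295]; z=sub[...,2]
print('plate z',np.nanmedian(z[(z>.05)&(z<.07)]))
black=(im.max(2)<60)&(abs(P[...,2]-.06)<.006); 
n,l,s,ce=cv2.connectedComponentsWithStats(black.astype(np.uint8)); k=1+s[1:,4].argmax()
q=P[l==k]; print('plate pct',np.nanpercentile(q,[.5,2,98,99.5],axis=0), s[k])
print(cv2.minAreaRect((q[:,:2]*1000).astype(np.float32)))
m=np.zeros(z.shape,np.uint8); m[(z>.0665)&(z<.12)]=1
n,l,s,ce=cv2.connectedComponentsWithStats(m)
for k in range(1,n):
    if s[k,4]<8: continue
    q=sub[l==k]; r=cv2.minAreaRect((q[:,:2]*1000).astype(np.float32))
    print(k,s[k],ce[k]+[190,118],q[:,:2].min(0).round(3),q[:,:2].max(0).round(3),'zmax',np.nanpercentile(q[:,2],90).round(4),np.round(r[0]),np.round(r[1]),r[2])
```

```text
plate z 0.060518910017190564
plate pct [[0.68854983 0.45486265 0.05409984]
 [0.68894536 0.45593096 0.0542378 ]
 [0.7811087  0.48891654 0.06561875]
 [0.78238016 0.49293553 0.06563684]] [58 85 17 34 67]
((734.5489501953125, 469.9520568847656), (12.80830192565918, 101.08002471923828), 67.94705963134766)
14 [28 16  9  7 20] [221.95 137.4 ] [0.632 0.033] [0.649 0.055] zmax 0.0701 [639.  43.] [23. 10.] 45.36788558959961
17 [ 52  17  39  16 506] [261.20948617 141.79051383] [ 0.607 -0.114] [ 0.646 -0.011] zmax 0.0844 [627. -62.] [103.  39.] 89.23311614990234
22 [25 22  7  6 16] [218.1875 142.75  ] [0.618 0.046] [0.633 0.063] zmax 0.071 [624.  54.] [15. 11.] 36.35830307006836
45 [31 40 10  9 74] [225.40540541 161.77027027] [0.56  0.021] [0.583 0.046] zmax 0.0812 [571.  33.] [22. 25.] 2.855351686477661
48 [76 41 10 11 87] [270.42528736 164.13793103] [ 0.554 -0.101] [ 0.581 -0.076] zmax 0.0831 [567. -88.] [27. 25.] 1.9651850461959839
57 [ 26  56  13  14 137] [222.06569343 179.73722628] [0.504 0.026] [0.537 0.059] zmax 0.094 [522.  42.] [33. 31.] 7.021501064300537
79 [ 54  81  12  13 102] [249.34313725 205.49019608] [ 0.44  -0.048] [ 0.472 -0.018] zmax 0.0837 [456. -32.] [32. 29.] 10.095211029052734
```

View pics/topz.png

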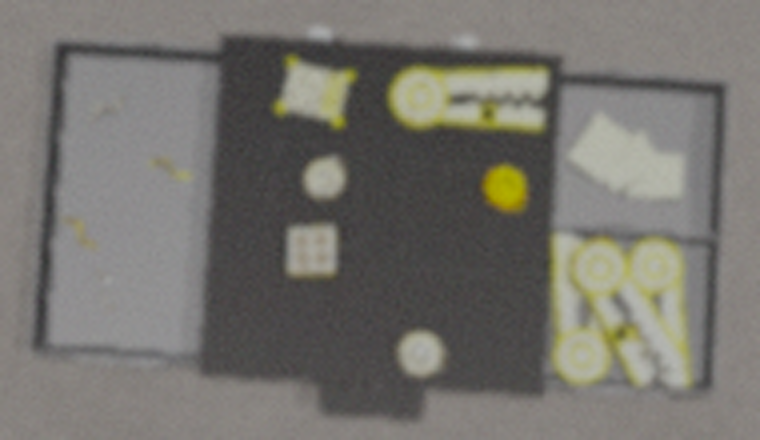

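Lumps identified from sizes/heights: b (571, 33) mm, a (567, −88), c (456, −32); tower (522, 42), clip x≥607. Scrap bin is the left tub. Next: plate edges and the first move.

```bash
cat >> h.py <<'E'
def ray(cal,u,v,z):
    o=cal['orientation']; Rm=R.from_quat([o[1],o[2],o[3],o[0]])
    r=Rm.apply([(u-cal['cx'])/cal['fx'],-(v-cal['cy'])/cal['fy'],-1]); c=np.array(cal['origin'])
    return c+r*(z-c[2])/r[2]
def go(*targets,yaw=90):
    s=env.get_state(); o=s['orientation']; T=R.from_quat([o[1],o[2],o[3],o[0]])
    D=R.from_matrix(np.array([[0,1,0],[1,0,0],[0,0,-1.]])) if yaw==90 else None
    print('clock',s['clock'],'tcp',s['tcp_pos'].round(4),'turn',(T.inv()*D).as_rotvec(degrees=True).round(1),'gap',s['finger_gap'].round(4),s['wrist_force'].round(1))
    for t in targets: print(t,(T.inv().apply(np.array(t)-s['tcp_pos'])*100).round(2))
E
python3 - <<'E'
from h import *
cal=env.get_calibration('top')
for u,v in [(222,37),(559,58),(543,393),(203,375)]: print('plate',ray(cal,u/4+144.6,v/4+117.6,.06).round(4))
for u,v in [(60,45),(37,350)]: print('bin far rim',ray(cal,u/4+144.6,v/4+117.6,.048).round(4))
go((.571,-.01,.21))
E
```

```text
plate [0.6696 0.1047 0.06  ]
plate [ 0.658  -0.1268  0.06  ]
plate [ 0.428  -0.1169  0.06  ]
plate [0.4379 0.1134 0.06  ]
bin far rim [0.665  0.2175 0.048 ]
bin far rim [0.4541 0.2279 0.048 ]Traceback (most recent call last):
  File "<stdin>", line 5, in <module>
  File "h.py", line 19, in go
    print('clock',s['clock'],'tcp',s['tcp_pos'].round(4),'turn',(T.inv()*D).as_rotvec(degrees=True).round(1),'gap',s['finger_gap'].round(4),s['wrist_force'].round(1))
                                                                                                                   ^^^^^^^^^^^^^^^^^^^^^
AttributeError: 'float' object has no attribute 'round'
```

```bash
sed -i "s/s\['finger_gap'\].round(4)/round(s['finger_gap'],4)/; s/D=R.from_matrix(\(.*\)) if yaw==90 else None/D=R.from_euler('z',-2.3,degrees=True)*R.from_matrix(\1)/" h.py
python3 - <<'E'
from h import *
go((.571,-.01,.21))
E
```

```text
clock 0.1 tcp [ 0.1593 -0.552   0.2305] turn [ -0.1  -0.1 -71.6] gap 0.0856 [ 0.1  1.8 -0.3]
(0.571, -0.01, 0.21) [ 54.58 -40.67   2.13]
```

>>> carry_out([
  [[0, 0, -9], [4, -3, 0], 219],
  [[0, 0, -18], [8.8, -6.6, 0], 219],
  [[0, 0, -27], [13.6, -10.2, 0.4], 219],
  [[0, 0, -36], [18.4, -13.8, 0.8], 219],
  [[0, 0, -45], [23.2, -17.4, 1], 219],
  [[0, 0, -54], [28, -21, 1.2], 219],
  [[0, 0, -63], [32.8, -24.6, 1.5], 219],
  [[0, 0, -71.6], [36.8, -27.5, 1.8], 219],
])

```text
clock: 1.1
tcp_pos: [0.4375, -0.1842, 0.213]
orientation: [-0.0, 0.719, 0.695, -0.0]
wrist_force: [1.1, -0.6, 0.5]
finger_gap: 0.0119
grip_force: 0.0
```

Run:
```python
from h import *
go((.571,-.015,.21))
```

```text
clock 1.1 tcp [ 0.4375 -0.1842  0.213 ] turn [-0.  -0.   0.3] gap 0.0119 [ 1.1 -0.6  0.5]
(0.571, -0.015, 0.21) [17.37 12.76  0.3 ]
```

>>> carry_out([
  [[0, 0, 0.3], [4, 3, 0], 219],
  [[0, 0, 0.3], [8.8, 6.5, 0], 219],
  [[0, 0, 0.3], [13, 9.5, 0], 219],
  [[0, 0, 0.3], [16, 11.7, 0], 219],
  [[0, 0, 0.3], [17.4, 12.8, 0.3], 219],
  [[0, 0, 0.3], [17.4, 12.8, 0.3], 219],
  [[0, 0, 0.3], [17.4, 12.8, 0.3], 219],
  [[0, 0, 0.3], [17.4, 12.8, 0.3], 219],
])

```text
clock: 2.1
tcp_pos: [0.571, -0.0188, 0.2105]
orientation: [0.0, 0.724, 0.69, -0.0]
wrist_force: [-0.0, 0.4, -0.6]
finger_gap: 0.0121
grip_force: 0.0
```

Run:
```python
from h import *
im,d,P,cal=cam('wrist','w1.png'); np.save('Pw.npy',P)
z=P[...,2]; print(cal['origin'], 'plate z',np.nanmedian(z[(z>.055)&(z<.066)]))
m=((z>.067)&(z<.11)).astype(np.uint8)
n,l,s,ce=cv2.connectedComponentsWithStats(m)
for k in range(1,n):
    if s[k,4]<80: continue
    q=P[l==k]; r=cv2.minAreaRect((q[:,:2]*1000).astype(np.float32))
    print(s[k],q[:,:2].min(0).round(3),q[:,:2].max(0).round(3),'z',np.nanpercentile(q[:,2],95).round(4),np.round(r[0]),np.round(r[1]),round(r[2],1))
go((.571,-.01,.065))
```

```text
[0.57568305 0.06809914 0.35516313] plate z 0.062045805385021024
[ 294   82   46   58 1076] [0.61  0.017] [0.65  0.068] z 0.0687 [632.  43.] [46. 38.] 80.0
[ 171  100   45   41 1523] [0.506 0.026] [0.538 0.057] z 0.0934 [522.  42.] [31. 31.] 1.5
[237 110  33  30 736] [0.558 0.022] [0.587 0.047] z 0.0815 [573.  35.] [25. 29.] 85.9
[ 292  168   45  105 3820] [ 0.607 -0.116] [ 0.647 -0.009] z 0.0841 [627. -63.] [ 40. 107.] 0.1
[117 183  35  34 899] [ 0.441 -0.051] [ 0.469 -0.015] z 0.0833 [455. -33.] [35. 28.] 80.9
[241 232  27  30 621] [ 0.554 -0.099] [ 0.581 -0.073] z 0.0833 [568. -87.] [26. 26.] 15.4
clock 2.15 tcp [ 0.5711 -0.0187  0.2105] turn [ 0.   0.  -0.4] gap 0.0121 [ 0.  -0.3  0.6]
(0.571, -0.01, 0.065) [ 0.87 -0.06 14.55]
```

View pics/w1.png

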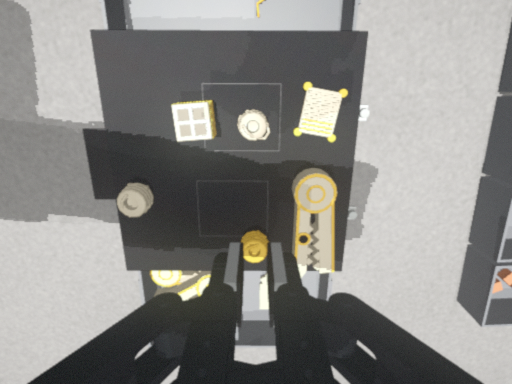

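The wrist view confirms: lumps at px (253,125) b, (255,247) a, (135,200) c; tower (194,121), swatch (321,112), clip right; bin at the top between columns ~127 and 343. The lane for b is clear.

>>> carry_out([
  [[0, 0, -0.4], [0.5, 0.2, 5], 219],
  [[0, 0, -0.4], [0.7, 0.2, 10], 219],
  [[0, 0, -0.4], [0.7, 0.2, 13], 219],
  [[0, 0, -0.4], [0.7, 0.2, 14.3], 219],
  [[0, 0, -0.4], [0.7, 0.2, 14.4], 219],
  [[0, 0, -0.4], [1.5, 0.2, 14.4], 219],
  [[0, 0, -0.4], [2.7, 0.2, 14.4], 219],
  [[0, 0, -0.4], [3.9, 0.2, 14.4], 219],
])

```text
clock: 3.15
tcp_pos: [0.5761, 0.0222, 0.0673]
orientation: [0.001, 0.721, 0.693, 0.001]
wrist_force: [-0.2, -1.0, 0.6]
finger_gap: 0.012
grip_force: 0.1
```

>>> carry_out([
  [[0, 0, 0], [1.2, 0, 0], 219],
  [[0, 0, 0], [2.4, 0, 0], 219],
  [[0, 0, 0], [3.6, 0, 0], 219],
  [[0, 0, 0], [4.8, 0, 0], 219],
  [[0, 0, 0], [6, 0, 0], 219],
  [[0, 0, 0], [7.2, 0, 0], 219],
  [[0, 0, 0], [8.4, 0, 0], 219],
  [[0, 0, 0], [9.4, 0, 0], 219],
])

```text
clock: 4.15
tcp_pos: [0.579, 0.116, 0.0662]
orientation: [-0.0, 0.721, 0.693, -0.0]
wrist_force: [-0.4, 0.5, 0.3]
finger_gap: 0.0122
grip_force: 0.0
```

```bash
cat > look.py <<'E'
from h import *
def look():
    im,d,P,cal=cam('top'); sub=P[118:228,150:300]; z=sub[...,2]
    m=((z>.067)&(z<.1)).astype(np.uint8); n,l,s,ce=cv2.connectedComponentsWithStats(m)
    for k in range(1,n):
        if s[k,4]<15: continue
        q=sub[l==k]; a,b=q[:,:2].min(0),q[:,:2].max(0); print('on plate',((a+b)/2).round(3),(b-a).round(3))
    z2=z[:, :48]; m=((z2>.013)&(z2<.04)).astype(np.uint8); n,l,s,ce=cv2.connectedComponentsWithStats(m)
    for k in range(1,n):
        if s[k,4]<25: continue
        q=sub[:, :48][l==k]; print('in bin',np.median(q,0).round(3),s[k])
E
python3 - <<'E'
from look import *
go((.568,-.14,.15))
look()
E
```

```text
clock 4.15 tcp [0.579  0.116  0.0662] turn [-0.   0.   0.1] gap 0.0122 [-0.4  0.5  0.3]
(0.568, -0.14, 0.15) [-25.62  -0.12  -8.38]
on plate [ 0.627 -0.062] [0.041 0.103]
on plate [0.621 0.033] [0.016 0.017]
on plate [ 0.567 -0.087] [0.026 0.027]
on plate [0.522 0.039] [0.031 0.032]
on plate [ 0.456 -0.033] [0.027 0.03 ]
```

>>> carry_out([
  [[0, 0, 0], [0, 0, -4.5], 219],
  [[0, 0, 0], [-2.5, 0, -8.4], 219],
  [[0, 0, 0], [-8, -0.2, -8.4], 219],
  [[0, 0, 0], [-13.5, -0.4, -8.4], 219],
  [[0, 0, 0], [-19, -0.4, -8.4], 219],
  [[0, 0, 0], [-23, -0.4, -8.4], 219],
  [[0, 0, 0], [-24.1, -0.4, -8.4], 219],
  [[0, 0, 0], [-24.1, -0.4, -8.4], 219],
])

```text
clock: 5.2
tcp_pos: [0.5656, -0.1258, 0.1502]
orientation: [-0.0, 0.721, 0.693, 0.0]
wrist_force: [0.1, -0.1, -0.6]
finger_gap: 0.0118
grip_force: 0.0
```

Run:
```python
from look import *
go((.566,-.125,.066))
look()
im,d,P,cal=cam('top'); print('bin heights:',[(v,u,P[v,u].round(3)) for v in range(120,215) for u in range(155,198) if P[v,u,2]>.016 and P[v,u,2]<.035][::12])
```

```text
clock 5.2 tcp [ 0.5656 -0.1258  0.1502] turn [-0. -0.  0.] gap 0.0118 [ 0.1 -0.1 -0.6]
(0.566, -0.125, 0.066) [0.08 0.04 8.42]
on plate [0.637 0.036] [0.019 0.011]
on plate [ 0.627 -0.056] [0.039 0.09 ]
on plate [0.628 0.053] [0.019 0.019]
on plate [0.523 0.04 ] [0.033 0.03 ]
in bin [0.614 0.225 0.026] [  3  10  45  77 200]
in bin [0.58  0.146 0.022] [32 39 10 10 75]
bin heights: [(129, 159, array([0.668, 0.222, 0.029])), (130, 167, array([0.668, 0.202, 0.016])), (130, 180, array([0.666, 0.164, 0.03 ])), (131, 184, array([0.665, 0.153, 0.022])), (131, 196, array([0.664, 0.119, 0.026])), (139, 159, array([0.642, 0.224, 0.017])), (149, 158, array([0.613, 0.226, 0.018])), (157, 184, array([0.591, 0.152, 0.023])), (159, 157, array([0.584, 0.227, 0.024])), (160, 183, array([0.583, 0.155, 0.017])), (161, 186, array([0.58 , 0.146, 0.02 ])), (162, 188, array([0.577, 0.14 , 0.022])), (163, 189, array([0.574, 0.138, 0.02 ])), (165, 186, array([0.568, 0.146, 0.022])), (175, 155, array([0.538, 0.23 , 0.032])), (184, 155, array([0.514, 0.231, 0.023]))]
```

Lump b is in the bin. Now a.

>>> carry_out([
  [[0, 0, 0], [0, 0.1, 4], 219],
  [[0, 0, 0], [0, 0.1, 7.5], 219],
  [[0, 0, 0], [0, 0.1, 8.4], 219],
  [[0, 0, 0], [0, 0.1, 8.4], 219],
  [[0, 0, 0], [0.8, 0.1, 8.4], 219],
  [[0, 0, 0], [1.8, 0.1, 8.4], 219],
  [[0, 0, 0], [3, 0.1, 8.4], 219],
  [[0, 0, 0], [4.2, 0.1, 8.4], 219],
])

```text
clock: 6.3
tcp_pos: [0.5686, -0.0826, 0.0667]
orientation: [0.0, 0.721, 0.693, 0.0]
wrist_force: [-0.1, 0.0, -0.1]
finger_gap: 0.0122
grip_force: 0.1
```

>>> carry_out([
  [[0, 0, 0], [1.3, 0, 0], 219],
  [[0, 0, 0], [2.6, 0, 0], 219],
  [[0, 0, 0], [3.9, 0, 0], 219],
  [[0, 0, 0], [5.2, 0, 0], 219],
  [[0, 0, 0], [6.5, 0, 0], 219],
  [[0, 0, 0], [7.8, 0, 0], 219],
  [[0, 0, 0], [9.1, 0, 0], 219],
  [[0, 0, 0], [10, 0, 0], 219],
])

```text
clock: 7.3
tcp_pos: [0.5722, 0.0173, 0.0663]
orientation: [0.0, 0.72, 0.693, -0.0]
wrist_force: [0.5, -0.6, 0.6]
finger_gap: 0.012
grip_force: 0.1
```

Run:
```python
from look import *
go((.577,.117,.066))
look(); cam('wrist','w2.png')
```

```text
clock 7.3 tcp [0.5722 0.0173 0.0663] turn [-0.   0.   0.1] gap 0.012 [ 0.5 -0.6  0.6]
(0.577, 0.117, 0.066) [9.98 0.1  0.03]
on plate [ 0.626 -0.076] [0.039 0.082]
on plate [ 0.455 -0.038] [0.029 0.024]
in bin [0.602 0.226 0.027] [  3  11  43  76 191]
in bin [0.58  0.146 0.021] [32 39 10 10 76]
```

View pics/w2.png

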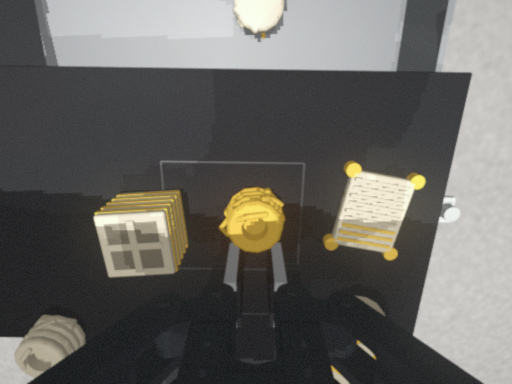

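Lump a sits centred in front of the fingertips (254,220), and b lies in the bin (260,12). The lane ahead is clear.

>>> carry_out([
  [[0, 0, 0], [1.3, 0, 0], 219],
  [[0, 0, 0], [2.6, 0, 0], 219],
  [[0, 0, 0], [3.9, 0, 0], 219],
  [[0, 0, 0], [5.2, 0, 0], 219],
  [[0, 0, 0], [6.5, -0.2, 0], 219],
  [[0, 0, 0], [7.9, -0.5, 0], 219],
  [[0, 0, 0], [9.3, -0.8, 0], 219],
  [[0, 0, 0], [10.3, -0.8, 0], 219],
])

```text
clock: 8.4
tcp_pos: [0.5677, 0.1207, 0.0663]
orientation: [-0.0, 0.72, 0.694, -0.0]
wrist_force: [1.0, 0.5, -0.9]
finger_gap: 0.0117
grip_force: 0.0
```

>>> carry_out([
  [[0, 0, 0], [0, 0, -4.5], 219],
  [[0, 0, 0], [-2.5, -2, -8.4], 219],
  [[0, 0, 0], [-7, -5, -8.4], 219],
  [[0, 0, 0], [-11, -8.5, -8.4], 219],
  [[0, 0, 0], [-14, -12, -8.4], 219],
  [[0, 0, 0], [-15, -15, -8.4], 219],
  [[0, 0, 0], [-15, -16, -8.4], 219],
  [[0, 0, 0], [-15, -16, -8.4], 219],
])

```text
clock: 9.4
tcp_pos: [0.4028, -0.0239, 0.1506]
orientation: [0.0, 0.721, 0.693, 0.0]
wrist_force: [0.4, -0.5, 0.8]
finger_gap: 0.012
grip_force: 0.0
```

Run:
```python
from look import *
look(); im,_,_,_=cam('top')
cv2.imwrite('pics/t3.png',cv2.resize(im[118:228,145:335,::-1],None,fx=4,fy=4,interpolation=cv2.INTER_CUBIC))
go((.413,-.033,.066))
```

```text
on plate [ 0.627 -0.062] [0.04  0.103]
on plate [0.626 0.034] [0.019 0.019]
on plate [0.522 0.042] [0.031 0.033]
in bin [0.616 0.226 0.027] [  3  10  45  77 203]
in bin [0.575 0.138 0.025] [ 31  39  17  14 128]
clock 9.5 tcp [ 0.4038 -0.0239  0.1506] turn [0.1 0.  0.1] gap 0.0116 [0.1 0.4 0.3]
(0.413, -0.033, 0.066) [-0.87  0.94  8.46]
```

View pics/t3.png

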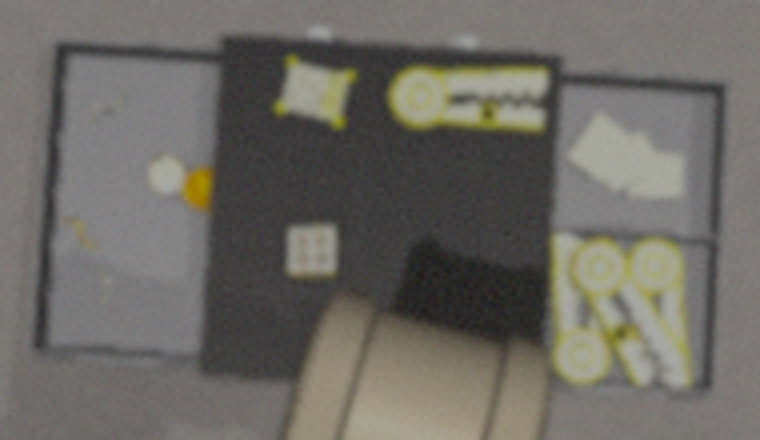

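Both a (200,188) and b (166,175) are in the scrap bin, and the prints are unmoved. Lump c first gets a +x nudge to line up with the bin's length.

>>> carry_out([
  [[0, 0, 0], [-0.8, 0, 4], 219],
  [[0, 0, 0], [-0.8, 0, 7.5], 219],
  [[0, 0, 0], [-0.8, 0, 8.4], 219],
  [[0, 0, 0], [-0.8, 0.6, 8.4], 219],
  [[0, 0, 0], [-0.8, 1.3, 8.4], 219],
  [[0, 0, 0], [-0.8, 2, 8.4], 219],
  [[0, 0, 0], [-0.8, 2.6, 8.4], 219],
  [[0, 0, 0], [-0.8, 3, 8.4], 219],
])

```text
clock: 10.5
tcp_pos: [0.4329, -0.0334, 0.0666]
orientation: [0.0, 0.721, 0.693, 0.0]
wrist_force: [0.9, 0.9, 0.4]
finger_gap: 0.0118
grip_force: 0.1
```

>>> carry_out([
  [[0, 0, 0], [0, 0, 0], 219],
  [[0, 0, 0], [0, -0.8, 0], 219],
  [[0, 0, 0], [0, -1.2, -3], 219],
  [[0, 0, 0], [-2, -1, -7], 219],
  [[0, 0, 0], [-6, 1, -8.4], 219],
  [[0, 0, 0], [-8, 3, -8.4], 219],
  [[0, 0, 0], [-8, 3.5, -8.4], 219],
  [[0, 0, 0], [-8, 3.5, -8.4], 219],
])

```text
clock: 11.5
tcp_pos: [0.463, -0.1138, 0.1497]
orientation: [-0.001, 0.721, 0.693, -0.0]
wrist_force: [-0.3, 0.5, 1.0]
finger_gap: 0.0122
grip_force: 0.0
```

Run:
```python
from h import *
im,d,P,cal=cam('wrist','w3.png'); z=P[...,2]
m=((z>.067)&(z<.11)).astype(np.uint8)
n,l,s,ce=cv2.connectedComponentsWithStats(m)
for k in range(1,n):
    if s[k,4]<200: continue
    q=P[l==k]; a,b=q[:,:2].min(0),q[:,:2].max(0)
    print(s[k],((a+b)/2).round(3),(b-a).round(3),np.nanpercentile(q[:,2],95).round(3))
go((.471,-.075,.066))
```

```text
[ 439   45   73  159 8650] [ 0.626 -0.063] [0.042 0.106] 0.084
[ 236   64   44   54 1720] [ 0.468 -0.031] [0.029 0.035] 0.083
clock 11.55 tcp [ 0.4627 -0.1135  0.1497] turn [-0.1 -0.   0.1] gap 0.0119 [ 0.3  0.2 -0.4]
(0.471, -0.075, 0.066) [3.87 0.7  8.37]
```

View pics/w3.png

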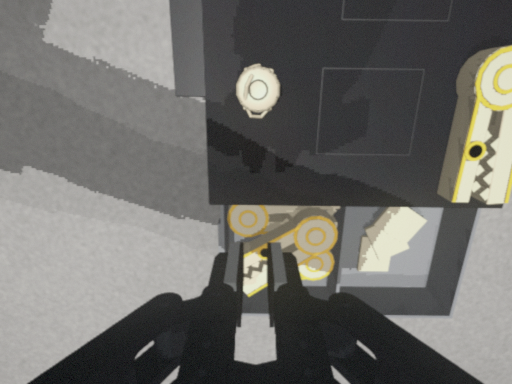

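Lump c is now at (469, −31) mm (px 258,90), clear of everything. Push it along +y, drifting slightly to +x past the tower.

>>> carry_out([
  [[0, 0, 0], [2.5, 0.3, 3], 219],
  [[0, 0, 0], [4.2, 0.3, 6.5], 219],
  [[0, 0, 0], [4.3, 0.3, 8.3], 219],
  [[0, 0, 0], [4.3, 0.3, 8.3], 219],
  [[0, 0, 0], [5, 0.3, 8.3], 219],
  [[0, 0, 0], [6, 0.3, 8.3], 219],
  [[0, 0, 0], [7.2, 0.3, 8.3], 219],
  [[0, 0, 0], [8.4, 0.3, 8.3], 219],
])

```text
clock: 12.55
tcp_pos: [0.4706, -0.0299, 0.0677]
orientation: [0.0, 0.721, 0.693, 0.0]
wrist_force: [0.2, 0.3, 1.1]
finger_gap: 0.012
grip_force: 0.1
```

>>> carry_out([
  [[0, 0, 0], [1.2, 0, 0], 219],
  [[0, 0, 0], [2.4, 0, 0], 219],
  [[0, 0, 0], [3.6, 0.1, 0], 219],
  [[0, 0, 0], [4.8, 0.1, 0], 219],
  [[0, 0, 0], [6, 0.2, 0], 219],
  [[0, 0, 0], [7.2, 0.2, 0], 219],
  [[0, 0, 0], [8.2, 0.3, 0], 219],
  [[0, 0, 0], [8.5, 0.3, 0], 219],
])

```text
clock: 13.55
tcp_pos: [0.4767, 0.0547, 0.0672]
orientation: [0.0, 0.72, 0.694, -0.0]
wrist_force: [0.0, 0.2, -0.7]
finger_gap: 0.0119
grip_force: 0.0
```

Run:
```python
from h import *
im,d,P,cal=cam('wrist','w4.png'); z=P[...,2]
m=((z>.067)&(z<.11)).astype(np.uint8)
n,l,s,ce=cv2.connectedComponentsWithStats(m)
for k in range(1,n):
    if s[k,4]<200: continue
    q=P[l==k]; a,b=q[:,:2].min(0),q[:,:2].max(0)
    print(s[k],((a+b)/2).round(3),(b-a).round(3),np.nanpercentile(q[:,2],95).round(3))
go((.485,.122,.066))
```

```text
[ 208  182   95  145 6137] [0.478 0.071] [0.039 0.052] 0.107
[ 309  250   77   65 3325] [0.518 0.047] [0.038 0.032] 0.093
[ 471  344   41   40 1230] [ 0.616 -0.02 ] [0.021 0.024] 0.083
clock 13.6 tcp [0.4766 0.0547 0.0673] turn [ 0.  -0.   0.1] gap 0.0119 [-0.4 -0.2 -0.6]
(0.485, 0.122, 0.066) [6.75 0.58 0.13]
```

View pics/w4.png

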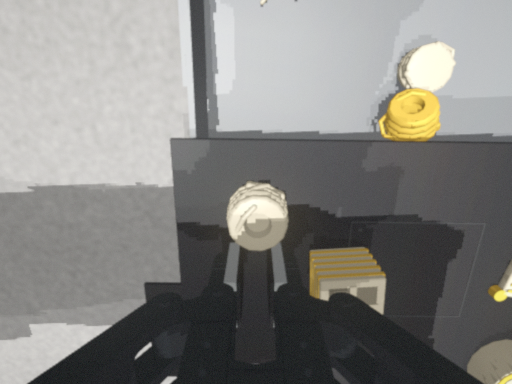

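Lump c (258,215) is just past the tower and already inside the bin's extent (inner wall at col ~215). Finish with a drift to +x.

>>> carry_out([
  [[0, 0, 0], [1, 0, 0], 219],
  [[0, 0, 0], [2, 0.1, 0], 219],
  [[0, 0, 0], [3, 0.4, 0], 219],
  [[0, 0, 0], [4, 0.7, 0], 219],
  [[0, 0, 0], [5, 1, 0], 219],
  [[0, 0, 0], [6, 1, 0], 219],
  [[0, 0, 0], [6.8, 1, 0], 219],
  [[0, 0, 0], [6.9, 1, 0], 219],
])

```text
clock: 14.6
tcp_pos: [0.4892, 0.1232, 0.0672]
orientation: [0.0, 0.72, 0.694, -0.0]
wrist_force: [-0.1, 0.2, 0.5]
finger_gap: 0.0123
grip_force: 0.0
```

>>> carry_out([
  [[0, 0, 0], [0, 0, -4.5], 219],
  [[0, 0, 0], [0, 0, -9], 219],
  [[0, 0, 0], [-4, -2, -10], 219],
  [[0, 0, 0], [-8, -4, -12], 219],
  [[0, 0, 0], [-12, -6, -14], 219],
  [[0, 0, 0], [-16, -8, -14], 219],
  [[0, 0, 0], [-18, -8, -14], 219],
  [[0, 0, 0], [-18, -8, -14], 219],
])

```text
clock: 15.6
tcp_pos: [0.4022, -0.0554, 0.2075]
orientation: [0.0, 0.722, 0.692, 0.0]
wrist_force: [-0.4, 0.2, -0.2]
finger_gap: 0.0119
grip_force: 0.0
```

Run:
```python
from look import *
look(); im,_,_,_=cam('top')
cv2.imwrite('pics/t5.png',cv2.resize(im[118:228,145:335,::-1],None,fx=4,fy=4,interpolation=cv2.INTER_CUBIC))
```

```text
on plate [ 0.629 -0.062] [0.044 0.103]
on plate [0.522 0.041] [0.031 0.03 ]
in bin [0.608 0.226 0.027] [  3  11  45  76 195]
in bin [0.576 0.138 0.024] [ 31  39  17  14 129]
in bin [0.489 0.152 0.024] [27 71 13 11 97]
```

View pics/t5.png

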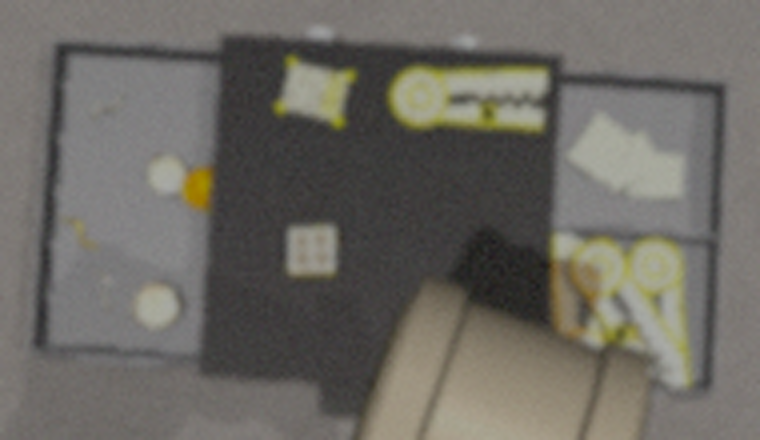

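All three lumps are in the scrap bin, at (166,175), (200,188) and (157,306). The tower, swatch and clip have not moved, and the arm is clear of everything.

```bash
python3 -c "
from workcell import env
print(env.hand_in())"
```

```text
the job is handed in; nothing more can be done
None
```

All three lumps were swept off the plate into the scrap bin by pushing alone, nothing else was moved, and the job was handed in after about 16 s of robot time.

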